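Open the tool chest to its stop and put the driver away

ROBOT

A 7-joint arm with a two-finger parallel gripper is mounted at the origin on the work surface; the furniture and walls round the work are solid. World frame = base frame: x ahead of the robot, y to its left, z up, the work surface at z = 0. Lengths are in m, angles in rad, forces in N, time in s.
With the tool pointing down it reaches from about 0.4 to 0.9 m from the base axis. Payload 5.5 kg.
Tool frame: the origin (TCP) lies midway between the tips of the shut fingers; the grasp point (between the pads) lies 19 mm behind it; z points along the fingers, y is the line along which they close (so a half turn about z gives the same grasp; the last joint's range is limited). The gripper opens to 92 mm and grips with 3 to 60 N. Pads are 19 mm wide; open, the fingers measure 130 mm over their backs; the gripper's body (75 mm by 190 mm) begins 47 mm behind the grasp point.
Start: joints at [-1.039, 0.501, -0.427, 1.55, 0.221, 1.138, -0.21], TCP at [0.173, 0.627, 0.227] pointing down, gripper open.
Joint ranges: [-2.88, 2.88], [-0.31, 2.03], [-1.54, 1.56], [0.2, 2.42], [-1.41, 4.55], [0.19, 2.02], [-2.57, 2.57]. Speed limits (rad/s): [2.57, 2.57, 3.14, 3.14, 3.14, 3.14, 3.14].

INTERFACE

Orientations are given as a 3x3 rotation matrix whose columns are the frame's x, y, z axes.
In Python, from bench import manip gives the robot as it stands.
- The arm moves only by the tool play_rows, never from a script. Its argument "motion" is one flat list of numbers, 7 for each row, row after row: the shift along the world's x, y, z in mm, then the turn, a rotation vector about the world's x, y, z in degrees, then the finger opening in mm, from 0 to 91.8. In form: [tx, ty, tz, wx, wy, wz, jaw, tx, ty, tz, wx, wy, wz, jaw, ...]. A call has 1 to 5 rows; each row is the pose to reach, as a shift and turn from the pose commanded when the call began; what a row does not reach only later rows make up. A row lasts 1/12 s, in which the tool goes at most 41.7 mm and 7.16 degrees, less where a joint would pass 70% of its speed; a pose out of reach is approached as far as the arm can. A call with a gripper value outside its range is refused whole. The fingers move at their own pace and stop on an object; the grip force is fixed at half the most. Time passes only in rows, so rows that repeat a pose let the fingers close. It gives the time, the measured TCP pose, the force, the opening and the grip force at its end, in the units of the state.
- manip.sense(): the state, without advancing time (a new reading comes with each control period).
- manip.get_image(name): name is "scene" or "top"; returns a dict with "color" (400x640x3 uint8, blue, green, red), "fovy" (degrees; the focal length in pixels is half the picture's height over the tangent of half this angle, whatever the lens; pixels are square), "cx", "cy" (the principal point, pixels), "rvec" (rotation vector, rad) and "tvec" (3), from world to camera coordinates, as OpenCV has them. Camera axes: x right, y down, z forward; pixel columns grow to the right and rows downward; lengths in m; the calibration is good to about 2 mm. A picture is of the moment at which its call begins. There is no depth.
- manip.sign_off(): hands the job in; it is judged then, once.
Trained networks look in a picture, given as the dict that the camera call returned (one of the last four; its "shot" number tells which), for a name from the list of things; names that differ only in an ending like _2 or _b are one class to them, and where a whole thing is asked for, a point or a joint stands for the part that bears it (a point fixed in the world has none). Each returns a list of dicts, best first, with "confidence" (0 to 1); they miss things now and then, are a little off and sometimes report something else, mostly with a low value. They report only what shows in the picture. A call takes as long as a camera call.
- manip.boxes_of(picture, query): "xyz" ([x, y, z] in m, in world coordinates, good to about 4 mm: the middle of the surface that is visible of it).
- manip.pinpoint(picture, query): "xyz" ([x, y, z] in m, in world coordinates, good to about 4 mm: a listed point, or the origin of a listed thing).
The state is a dict: "time_s": time; "joint_positions": joint angles; "joint_vel": joint speeds; "joint_torque": joint torques, N m; "tool_pos": TCP position; "tcp_rot": TCP orientation; "ft_force": force on the tool from outside, world axes, zero at the start; "wrist_torque": the same for the moment, N m; "finger_gap": opening from 0.0 (shut) to 1.0 (fully open); "grip_force": force on a finger pad.
Only numpy, scipy, OpenCV 4.12 (cv2) and the standard library are available. Lean on these libraries where they do the work, as an engineer would, in place of code of your own. Each camera call takes 0.05 s, during which the arm holds its last target. There are 200 camera calls.

TASK

Open the wooden tool chest: lift its lid by the brass lip at the front, without letting it fall, and swing it right back past upright until you feel it come up firmly against its stop, then go no further and do not force it. With the lid resting on its stop, put the stubby black and yellow driver away, lying on the cork floor of the chest's wider (left-hand) compartment, without dropping it from a height. Leave the chest open against its stop and do not knock the glue bottle, the pen pot or the mug about.

Things in the scene. Friction and masses are not known exactly. Their poses are not given: they have to be found in the camera images.
- tool_chest_lid (a joint): Lid hinge at the chest's back top edge, rad: 0 shut, 1.57 upright, grows as it opens. Stiff: let go above about 0.8 the lid stays put, below that it falls shut. Opening takes 4 to 7 N at the front edge, 3 to 4 N near upright. It ends on a hard stop, set differently each time between 1.62 and 1.87 and to be felt; over about 20 N on the lid's edge there strains it.
- tool_chest: Brown wooden chest, 216 deep, 344 wide, 178 mm high, fixed to the table. Origin: centre of its underside; x from its front (robot's side) to its back, y to its left, z up. Box rim 163 mm up. Its drawer stands 35 mm out and stays so. A divider 122 mm high at y -30 parts the box into a wider left and a narrower right compartment (tape roll in it).
- wide_compartment (a point): Middle of the cork floor of the wider compartment, 93 mm above the table, 70 mm below the rim. The compartment measures 164 (chest's x) x 185 mm (chest's y) inside; same axes as the chest.
- lid_hinge (a point): Middle of the hinge axis, 104 mm behind the chest's origin and 167 mm up; the axis runs along the chest's y. The lid is a board 192 (front to back) x 344 x 11 mm whose front edge lies 194 mm from the axis, so it stands up to 361 mm high when upright.
- lid_lift_lip (a point): Grip point on the brass lip in the middle of the lid's front edge; turns with the lid. The lip is a flat tongue 34 mm wide (along the hinge axis), 9 mm thick, standing 37 mm out of the edge. The point lies 26 mm out, mid-thickness, 220 mm from the hinge axis, 172 mm up when shut. Pinch its two sides; it can turn between the fingers as the lid swings.
- lid_tail: Cranked dark steel strap on the lid's back end, with a round boss 10 mm thick, 55 mm from the hinge axis, that meets the stop as the lid goes past upright. It turns with the lid; its origin falls on the chest's origin when the lid is shut. Not to be handled.
- stop_bracket: Steel plate 44 x 44 mm on the chest's back, out of sight from the robot, carrying the rubber-tipped stop screw; origin at the plate's centre on the chest's back, 115 mm up. The screw stands out 9 to 22 mm, a length that is not measured. Not to be handled.
- driver_grip (a point): Centre of the driver's thick black and yellow grip (round, 44 mm across, 117 mm long, lying on its side), half-way up, 22 mm over the table. The driver's shaft points 0.834 rad to the left (anticlockwise from above) of this point's x axis; close the fingers across it, square to the shaft.
- driver: The stubby ratchet driver, 138 mm long with its short thin shaft, 0.08 to 0.17 kg, lying on the table to the left of the chest. Origin near its middle on its underside; same axes as driver_grip.
- glue_bottle: Bystander: white glue bottle, 54 mm across, 146 mm high, upright; origin at the centre of its foot. Leave alone.
- pen_pot: Bystander: black pot of pens, 85 mm across, 169 mm high; origin at the centre of its foot. Leave alone.
- mug_handled: Bystander: bamboo mug with a handle, 89 x 110 mm, 115 mm high; origin at the centre of its foot. Leave alone.

How it is judged:
On the way:
1. the lid is swung back and bears on its stop (contact force between lid_tail and stop_bracket above 4 N), for 0.2 s.
At the end, for the whole second after the job is handed in: The lid still rests on its stop (at least 0.2 N on it); the driver lies at rest (under 0.03 m/s) on the floor of the wider compartment: its grip centre between the compartment's walls and no more than 128 mm above the chest's underside (contact force between lid_tail and stop_bracket above 0.2 N and x of driver_grip in the frame of tool_chest between -0.075 and 0.09 m and y of driver_grip in the frame of tool_chest between -0.027 and 0.158 m and z of driver_grip in the frame of tool_chest below 0.128 m and linear speed of driver below 0.03 m/s); the robot touches nothing.
It fails at once if the lid is forced against its stop (contact force between lid_tail and stop_bracket above 60 N).
It fails at once if the lid is flung or let fall (velocity of joint tool_chest_lid above 2.5 rad/s or velocity of joint tool_chest_lid below -2.5 rad/s).
It fails at once if the driver is dropped from more than about 5 cm (linear speed of driver above 1 m/s and contact force between the fingers and driver below 0.5 N).
It fails at once if a bystander (glue bottle, pen pot, mug) is pushed more than 3 cm (distance of any of glue_bottle, pen_pot, mug_handled from where it was at the start of the episode above 0.03 m).
It also fails if it takes over 70 s, if anything falls off the work surface, if the arm or the gripper's body presses on something with over 40 N, if the wrist force passes 120 N, or if a joint passes its speed limit or range.

## Working session

There is one attempt and no reset: what is moved stays moved. The work goes in short steps, Python scripts to look and compute and a tool call to move; the robot and the scene stay as the last step left them, time stands still between calls to the robot, and variables do not carry over. Pictures are saved under pics/ and viewed, at most 10 in all, crops included, and the job is handed in when it is done.

Besides the shell and the picture viewer there is one more tool, called in YAML: its name, and indented under it one key for each argument. play_rows: Moves the arm, as the interface text tells. Its arguments: {"type":"object","properties":{"motion":{"type":"array"}},"required":["motion"]}

```bash
mkdir -p pics; python3 - <<'E'
from bench import manip
import cv2,numpy as np
s=manip.sense();print(s['time_s'],s['tool_pos'],np.round(s['tcp_rot'],3).tolist(),s['finger_gap'])
for n in("scene","top"):
    p=manip.get_image(n);cv2.imwrite(f"pics/{n}0.png",p['color'])
    print(n,p['fovy'],p['cx'],p['cy'],p['rvec'],p['tvec'])
    for q in("tool_chest","lid_lift_lip","lid_hinge","wide_compartment","driver_grip","driver","glue_bottle","pen_pot","mug_handled"):
        r=manip.pinpoint(p,q);print(q,[(np.round(d['xyz'],3).tolist(),round(d['confidence'],2)) for d in r[:2]])
E
```

```text
0.0 [0.17249628 0.62596139 0.22566481] [[-0.964, 0.266, -0.001], [0.266, 0.964, -0.002], [0.0, -0.002, -1.0]] 0.9986665492216046
scene 46.430390623024 316.59154412645626 198.6252384080853 [ 2.38611963  0.01301398 -0.00767559] [-0.46913691  0.11818621  1.38158171]
tool_chest []
lid_lift_lip [([0.339, -0.196, 0.174], 0.89)]
lid_hinge [([0.555, -0.246, 0.165], 0.95), ([0.449, 0.13, -0.0], 0.53)]
wide_compartment []
driver_grip [([0.457, 0.133, 0.022], 0.79), ([0.556, -0.247, 0.164], 0.43)]
driver [([0.449, 0.132, 0.001], 0.68), ([0.617, 0.088, -0.005], 0.26)]
glue_bottle [([0.437, 0.301, 0.001], 0.91)]
pen_pot [([0.622, 0.086, -0.007], 0.67)]
mug_handled [([0.287, 0.363, -0.003], 0.67)]
top 46.66006203134293 317.07914801497157 195.60031400279306 [ 2.18054231 -2.18393283  0.04813984] [0.06573027 0.48180516 1.60216708]
tool_chest []
lid_lift_lip [([0.338, -0.198, 0.172], 0.64)]
lid_hinge [([0.557, -0.245, 0.164], 0.63)]
wide_compartment []
driver_grip [([0.458, 0.138, 0.026], 0.56)]
driver [([0.448, 0.13, 0.004], 0.89)]
glue_bottle [([0.438, 0.307, 0.002], 0.76)]
pen_pot [([0.614, 0.084, 0.005], 0.8)]
mug_handled [([0.287, 0.363, 0.001], 0.56)]
```

View pics/scene0.png

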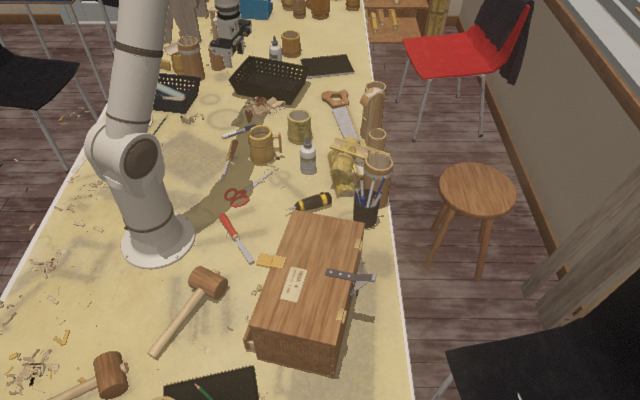

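View pics/top0.png

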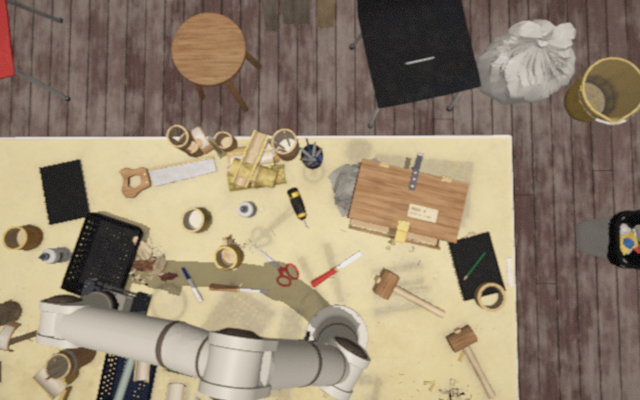

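The scene view shows the lid lip at (270,262), the driver at (312,203) and the pen pot at (367,210). In the top view the driver runs from about (291,190) to (308,226), with its shaft end towards the robot. Chest yaw comes out near -12.6°. I'll move toward the lip.

play_rows:
  motion: [82,-175,30,0,0,3,91.8,82,-175,30,0,0,3,91.8,82,-175,30,0,0,3,91.8,82,-175,30,0,0,3,91.8,82,-175,30,0,0,3,91.8]

```text
time_s: 1.42
tool_pos: [0.2565, 0.4482, 0.2571]
tcp_rot: [[-0.976, 0.217, 0.001], [0.217, 0.976, -0.001], [-0.001, -0.001, -1.0]]
ft_force: [0.9, -0.3, -0.2]
finger_gap: 1.0
grip_force: 0.0
```

play_rows:
  motion: [82,-175,30,0,0,0,91.8,82,-175,30,0,0,0,91.8,82,-175,30,0,0,0,91.8,82,-175,30,0,0,0,91.8,82,-175,30,0,0,0,91.8]

```text
time_s: 1.83
tool_pos: [0.3381, 0.2731, 0.2875]
tcp_rot: [[-0.976, 0.218, 0.002], [0.218, 0.976, -0.0], [-0.002, 0.0, -1.0]]
ft_force: [0.8, 0.5, -0.4]
finger_gap: 0.997
grip_force: 0.0
```

play_rows:
  motion: [82,-175,30,0,0,0,91.8,82,-175,30,0,0,0,91.8,82,-175,30,0,0,0,91.8,82,-175,30,0,0,0,91.8,82,-175,30,0,0,0,91.8]

```text
time_s: 2.25
tool_pos: [0.4199, 0.0978, 0.3178]
tcp_rot: [[-0.976, 0.218, 0.002], [0.218, 0.976, -0.0], [-0.002, -0.0, -1.0]]
ft_force: [0.0, 0.6, 0.8]
finger_gap: 0.997
grip_force: 0.0
```

```bash
cat >h.py <<'E'
from bench import manip
import cv2,numpy as np
np.set_printoptions(precision=4,suppress=True)
def back(p,u,v,z):
    R=cv2.Rodrigues(np.array(p['rvec'],float))[0];t=np.array(p['tvec'],float).ravel()
    f=p['color'].shape[0]/2/np.tan(np.radians(p['fovy'])/2)
    d=R.T@np.array([(u-p['cx'])/f,(v-p['cy'])/f,1]);c=-R.T@t
    return c+d*(z-c[2])/d[2]
def st():
    s=manip.sense();R=np.array(s['tcp_rot'])
    print('t',round(s['time_s'],2),'tcp',s['tool_pos'],'yang',np.degrees(np.arctan2(R[1,1],R[0,1])),'z',R[:,2],'F',s['ft_force'],'gap',s['finger_gap']*91.8,'grip',s['grip_force'],'q',np.array(s['joint_positions']))
E
python3 - <<'E'
from h import *
st()
a=[]
for n,(x0,y0) in (("scene",(275,180)),("top",(260,175))):
    c=cv2.imread(f"pics/{n}0.png")[y0:y0+60,x0:x0+75];a.append(cv2.resize(c,None,fx=5,fy=5,interpolation=cv2.INTER_CUBIC))
cv2.imwrite("pics/crop.png",np.hstack(a))
E
```

```text
t 2.25 tcp [0.4199 0.0978 0.3178] yang 77.41513502430261 z [ 0.002  -0.0005 -1.    ] F [0.0136 0.568  0.8156] gap 91.50972160755698 grip 0.0 q [-0.2344 -0.0162 -0.0569  1.9579  0.0001  1.198   1.0598]
```

View pics/crop.png

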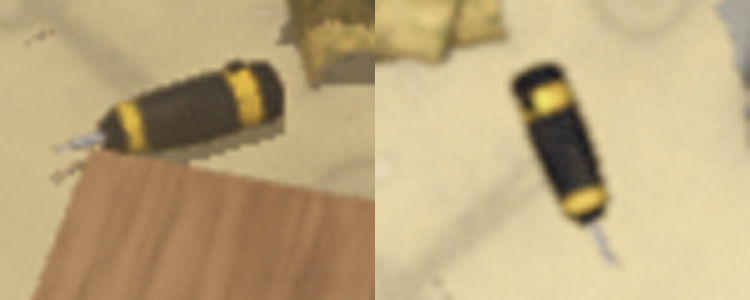

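The crop shows the grip end at top-view pixel (293,189) and the shaft tip at (308,227). In the scene view they are at (331,197) and (287,209).

play_rows:
  motion: [-40,-150,0,0,0,0,91.8,-40,-150,0,0,0,0,91.8,-40,-150,0,0,0,0,91.8,-40,-150,0,0,0,0,91.8,-40,-150,0,0,0,0,91.8]

```text
time_s: 2.67
tool_pos: [0.3768, -0.0542, 0.317]
tcp_rot: [[-0.975, 0.223, 0.0], [0.223, 0.975, -0.001], [-0.001, -0.001, -1.0]]
ft_force: [0.3, 0.4, -0.6]
finger_gap: 0.995
grip_force: 0.0
```

play_rows:
  motion: [-41,-145,-80,0,0,0,70,-41,-145,-80,0,0,0,70,-41,-145,-80,0,0,0,70,-41,-145,-80,0,0,0,70,-41,-145,-80,0,0,0,70]

```text
time_s: 3.08
tool_pos: [0.334, -0.1976, 0.2344]
tcp_rot: [[-0.975, 0.221, -0.004], [0.221, 0.975, -0.001], [0.003, -0.002, -1.0]]
ft_force: [-0.0, 1.3, 0.1]
finger_gap: 0.77
grip_force: 0.0
```

```bash
python3 - <<'E'
from h import *
st()
for n,g,t in(("scene",(331,197),(287,209.4)),("top",(293,188.6),(307.6,227.4))):
    p=manip.get_image(n)
    G=back(p,*g,.022);T=back(p,*t,.022);d=T-G
    print(n,G,T,np.linalg.norm(d),np.degrees(np.arctan2(d[1],d[0])))
    for q in("lid_lift_lip","lid_hinge"):
        r=manip.pinpoint(p,q);print(q,[(np.round(d['xyz'],3).tolist(),round(d['confidence'],2)) for d in r[:2]])
E
```

```text
t 3.08 tcp [ 0.334  -0.1976  0.2344] yang 77.22211600200602 z [-0.0037 -0.0008 -1.    ] F [-0.0417  1.2837  0.078 ] gap 70.7079352923734 grip 0.0 q [ 0.0918 -0.0291  0.367   2.1672  0.0151  1.0046  1.7983]
scene [0.5127 0.1537 0.022 ] [0.3773 0.1    0.022 ] 0.14575942920197446 -158.34978250361596
lid_lift_lip [([0.554, -0.249, 0.165], 0.69), ([0.343, -0.197, 0.171], 0.6)]
lid_hinge [([0.555, -0.251, 0.166], 0.72)]
top [0.5061 0.1486 0.022 ] [0.3713 0.0978 0.022 ] 0.14401856835602503 -159.32224294058776
lid_lift_lip [([0.336, -0.195, 0.173], 0.52)]
lid_hinge [([0.556, -0.245, 0.166], 0.66)]
```

play_rows:
  motion: [2,-2,-40,0,0,0,70,2,-2,-75,0,0,0,70,2,-2,-84,0,0,0,70,2,-2,-84,0,0,0,70,2,-2,-84,0,0,0,70]

```text
time_s: 3.8
tool_pos: [0.3401, -0.1949, 0.1534]
tcp_rot: [[-0.977, 0.214, -0.0], [0.214, 0.977, 0.0], [0.0, 0.0, -1.0]]
ft_force: [0.2, -0.4, 0.7]
finger_gap: 0.758
grip_force: 0.0
```

```bash
python3 - <<'E'
from h import *
st()
p=manip.get_image("scene");cv2.imwrite("pics/s1.png",cv2.resize(p['color'][180:380,180:420],None,fx=3,fy=3))
E
```

```text
t 3.8 tcp [ 0.3401 -0.1949  0.1534] yang 77.66822292265971 z [-0.0004  0.0001 -1.    ] F [ 0.1879 -0.3515  0.7254] gap 69.54699853550616 grip 0.0 q [ 0.1031  0.1132  0.3712  2.2498 -0.0578  0.7875  1.8686]
```

View pics/s1.png

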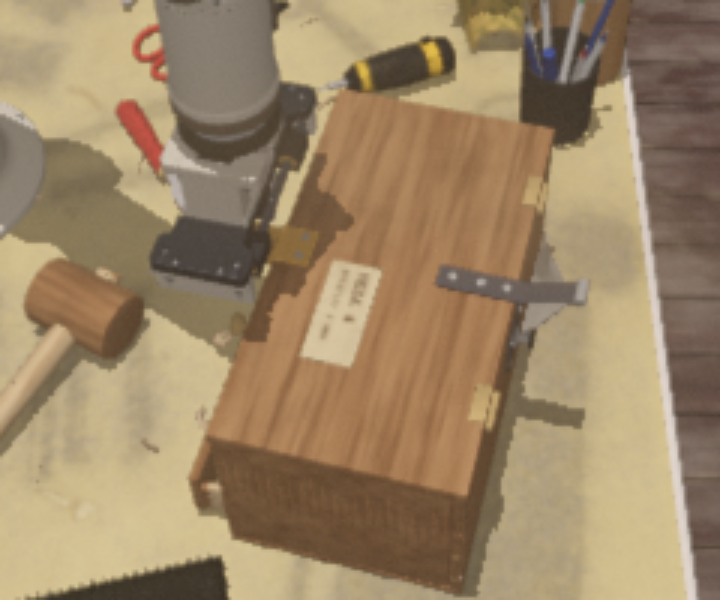

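The crop shows the gripper over the brass lip at (290,245), with its fingers straddling it. Close on it.

play_rows:
  motion: [0,0,0,0,0,0,25,0,0,0,0,0,0,25,0,0,0,0,0,0,25,0,0,0,0,0,0,25,0,0,0,0,0,0,25]

```text
time_s: 4.27
tool_pos: [0.3399, -0.1955, 0.1532]
tcp_rot: [[-0.977, 0.215, 0.001], [0.215, 0.977, -0.0], [-0.001, 0.0, -1.0]]
ft_force: [-0.2, 0.4, 0.1]
finger_gap: 0.446
grip_force: 0.0
```

play_rows:
  motion: [0,0,0,0,0,0,10,0,0,0,0,0,0,10,0,0,0,0,0,0,10,0,0,0,0,0,0,10,0,0,0,0,0,0,10]

```text
time_s: 4.68
tool_pos: [0.3398, -0.1947, 0.1529]
tcp_rot: [[-0.977, 0.215, 0.0], [0.215, 0.977, 0.001], [0.0, 0.001, -1.0]]
ft_force: [-0.6, 5.4, 6.4]
finger_gap: 0.366
grip_force: 30.0
```

```bash
python3 - <<'E'
from h import *
st()
s=manip.sense();T=s['tool_pos']
print("grip pt",T+[0,0,.019])
E
```

```text
t 4.68 tcp [ 0.3398 -0.1947  0.1529] yang 77.603209573958 z [ 0.0001  0.001  -1.    ] F [-0.623   5.3875  6.3735] gap 33.597478445060844 grip 30.024486780166626 q [ 0.1036  0.1135  0.3715  2.2511 -0.0595  0.7859  1.8695]
grip pt [ 0.3398 -0.1947  0.1719]
```

```bash
python3 - <<'E'
import numpy as np
u=np.array([.9767,-.2147])
def P(t): 
    d=220*(1-np.cos(t))+5*np.sin(t);return np.array([*(u*d),220*np.sin(t)-5*(1-np.cos(t))])
t=0
for st in [.05]*5+[.05]*1:
    ts=[t+st*(i+1) for i in range(5)]
    print(round(ts[-1],3),np.round([P(a)-P(t) for a in ts],0).astype(int).tolist());t=ts[-1]
E
```

```text
0.25 [[1, 0, 11], [2, 0, 22], [3, -1, 33], [5, -1, 44], [8, -2, 54]]
0.5 [[3, -1, 11], [7, -1, 21], [11, -2, 31], [16, -3, 41], [21, -5, 51]]
0.75 [[6, -1, 9], [12, -3, 18], [18, -4, 27], [25, -6, 36], [32, -7, 44]]
1.0 [[8, -2, 8], [16, -3, 15], [24, -5, 22], [33, -7, 28], [42, -9, 34]]
1.25 [[9, -2, 5], [19, -4, 11], [29, -6, 15], [39, -9, 19], [49, -11, 23]]
1.5 [[10, -2, 3], [21, -5, 5], [31, -7, 7], [42, -9, 9], [53, -12, 9]]
```

play_rows:
  motion: [1,0,11,0,0,0,10,2,0,22,0,0,0,10,3,-1,33,0,0,0,10,5,-1,44,0,0,0,10,8,-2,54,0,0,0,10]

```text
time_s: 5.1
tool_pos: [0.3469, -0.1964, 0.2063]
tcp_rot: [[-0.977, 0.215, -0.002], [0.215, 0.977, 0.001], [0.002, 0.001, -1.0]]
ft_force: [2.8, 3.9, -6.8]
finger_gap: 0.364
grip_force: 30.0
```

```bash
python3 - <<'E'
from h import *
st()
for n in("scene","top"):
    p=manip.get_image(n)
    for q in("lid_lift_lip","lid_hinge"):
        r=manip.pinpoint(p,q);print(q,[(np.round(d['xyz'],3).tolist(),round(d['confidence'],2)) for d in r[:2]])
E
```

```text
t 5.1 tcp [ 0.3469 -0.1964  0.2063] yang 77.6086696026138 z [-0.0018  0.0013 -1.    ] F [ 2.8109  3.9189 -6.8294] gap 33.381968817774165 grip 30.007929503917694 q [ 0.0877  0.0352  0.3702  2.1806 -0.0163  0.9305  1.822 ]
lid_lift_lip [([0.348, -0.2, 0.228], 0.59)]
lid_hinge [([0.554, -0.247, 0.167], 0.98)]
lid_lift_lip [([0.349, -0.198, 0.225], 0.59)]
lid_hinge [([0.555, -0.246, 0.163], 0.69)]
```

play_rows:
  motion: [3,-1,11,0,0,0,10,7,-1,21,0,0,0,10,11,-2,31,0,0,0,10,16,-3,41,0,0,0,10,21,-5,51,0,0,0,10]

```text
time_s: 5.82
tool_pos: [0.367, -0.2012, 0.2569]
tcp_rot: [[-0.977, 0.215, -0.005], [0.215, 0.977, 0.002], [0.005, 0.001, -1.0]]
ft_force: [0.4, 6.3, -5.7]
finger_gap: 0.367
grip_force: 30.0
```

play_rows:
  motion: [6,-1,9,0,0,0,10,12,-3,18,0,0,0,10,18,-4,27,0,0,0,10,25,-6,36,0,0,0,10,32,-7,44,0,0,0,10]

```text
time_s: 6.23
tool_pos: [0.3996, -0.209, 0.3014]
tcp_rot: [[-0.977, 0.215, -0.003], [0.215, 0.977, 0.001], [0.004, 0.0, -1.0]]
ft_force: [-1.2, 1.5, -6.5]
finger_gap: 0.366
grip_force: 30.0
```

play_rows:
  motion: [8,-2,8,0,0,0,10,16,-3,15,0,0,0,10,24,-5,22,0,0,0,10,33,-7,28,0,0,0,10,42,-9,34,0,0,0,10]

```text
time_s: 6.65
tool_pos: [0.4412, -0.2189, 0.3357]
tcp_rot: [[-0.976, 0.216, -0.004], [0.216, 0.976, 0.0], [0.004, -0.001, -1.0]]
ft_force: [-4.7, 2.8, -2.2]
finger_gap: 0.365
grip_force: 30.0
```

play_rows:
  motion: [9,-2,5,0,0,0,10,19,-4,11,0,0,0,10,29,-6,15,0,0,0,10,39,-9,19,0,0,0,10,49,-11,23,0,0,0,10]

```text
time_s: 7.07
tool_pos: [0.4906, -0.2307, 0.3588]
tcp_rot: [[-0.976, 0.216, -0.003], [0.216, 0.976, -0.001], [0.003, -0.002, -1.0]]
ft_force: [-4.1, -0.3, -5.4]
finger_gap: 0.369
grip_force: 30.0
```

```bash
python3 - <<'E'
from h import *
st()
E
```

```text
t 7.07 tcp [ 0.4906 -0.2307  0.3588] yang 77.53425731644052 z [-0.0032 -0.0011 -1.    ] F [-4.1008 -0.3257 -5.4394] gap 33.90384618971252 grip 29.979981780052185 q [ 0.0745  0.1771  0.3646  1.6688 -0.0627  1.31    1.8034]
```

play_rows:
  motion: [10,-2,3,0,0,0,10,21,-5,5,0,0,0,10,31,-7,7,0,0,0,10,42,-9,9,0,0,0,10,53,-12,9,0,0,0,10]

```text
time_s: 7.48
tool_pos: [0.5441, -0.2435, 0.369]
tcp_rot: [[-0.976, 0.216, -0.001], [0.216, 0.976, -0.003], [0.001, -0.003, -1.0]]
ft_force: [-5.1, 0.4, 6.6]
finger_gap: 0.363
grip_force: 30.0
```

play_rows:
  motion: [6,-1,0,0,0,0,10,12,-3,0,0,0,0,10,17,-4,0,0,0,0,10,20,-4,0,0,0,0,10,20,-4,0,0,0,0,10]

```text
time_s: 7.9
tool_pos: [0.565, -0.2485, 0.3693]
tcp_rot: [[-0.976, 0.217, 0.001], [0.217, 0.976, -0.005], [-0.002, -0.004, -1.0]]
ft_force: [-1.4, -3.1, 4.3]
finger_gap: 0.371
grip_force: 30.0
```

play_rows:
  motion: [0.5,2,0,0,0,0,10,0.5,2,0,0,0,0,10,0.5,2,0,0,0,0,10]

```text
time_s: 8.15
tool_pos: [0.5649, -0.2484, 0.3692]
tcp_rot: [[-0.976, 0.218, 0.002], [0.218, 0.976, -0.007], [-0.004, -0.006, -1.0]]
ft_force: [-0.8, -8.6, 3.3]
finger_gap: 0.367
grip_force: 30.0
```

play_rows:
  motion: [-0.5,-2,0,0,0,0,10,-0.5,-2,0,0,0,0,10,-0.5,-2,0,0,0,0,10]

```text
time_s: 8.4
tool_pos: [0.5649, -0.2484, 0.3692]
tcp_rot: [[-0.976, 0.217, 0.003], [0.217, 0.976, -0.005], [-0.003, -0.004, -1.0]]
ft_force: [-0.6, -6.9, 4.8]
finger_gap: 0.369
grip_force: 30.0
```

play_rows:
  motion: [1,0,0,0,0,0,10,2,-0.5,0,0,0,0,10,3,-0.7,-0.2,0,0,0,10,4,-1,-0.2,0,0,0,10,4,-1,-0.2,0,0,0,10]

```text
time_s: 8.82
tool_pos: [0.568, -0.2492, 0.3691]
tcp_rot: [[-0.976, 0.217, 0.001], [0.217, 0.976, -0.004], [-0.001, -0.004, -1.0]]
ft_force: [-4.4, -4.6, 6.3]
finger_gap: 0.367
grip_force: 30.0
```

play_rows:
  motion: [1,0,0,0,0,0,10,2,-0.5,0,0,0,0,10,3,-0.7,-0.2,0,0,0,10,4,-1,-0.2,0,0,0,10,4,-1,-0.2,0,0,0,10]

```text
time_s: 9.23
tool_pos: [0.572, -0.2502, 0.3689]
tcp_rot: [[-0.976, 0.217, 0.001], [0.217, 0.976, -0.004], [-0.001, -0.004, -1.0]]
ft_force: [-3.4, -4.9, 7.2]
finger_gap: 0.361
grip_force: 30.0
```

play_rows:
  motion: [1,0,0,0,0,0,10,2,-0.5,0,0,0,0,10,3,-0.7,0,0,0,0,10,4,-1,0,0,0,0,10,4,-1,0,0,0,0,10]

```text
time_s: 9.65
tool_pos: [0.5759, -0.2511, 0.3686]
tcp_rot: [[-0.976, 0.217, 0.0], [0.217, 0.976, -0.004], [-0.001, -0.003, -1.0]]
ft_force: [-3.2, -4.9, 5.1]
finger_gap: 0.364
grip_force: 30.0
```

play_rows:
  motion: [1,0,0,0,0,0,10,2,-0.5,0,0,0,0,10,3,-0.7,-0.3,0,0,0,10,4,-1,-0.3,0,0,0,10,4,-1,-0.3,0,0,0,10]

```text
time_s: 10.07
tool_pos: [0.5799, -0.252, 0.3682]
tcp_rot: [[-0.976, 0.217, 0.0], [0.217, 0.976, -0.003], [-0.001, -0.003, -1.0]]
ft_force: [-4.4, -4.8, 5.0]
finger_gap: 0.37
grip_force: 30.0
```

play_rows:
  motion: [1,0,0,0,0,0,10,2,-0.5,0,0,0,0,10,3,-0.7,-0.4,0,0,0,10,4,-1,-0.4,0,0,0,10,4,-1,-0.4,0,0,0,10]

```text
time_s: 10.48
tool_pos: [0.5839, -0.253, 0.3677]
tcp_rot: [[-0.976, 0.217, 0.0], [0.217, 0.976, -0.003], [-0.001, -0.003, -1.0]]
ft_force: [-3.8, -5.2, 4.9]
finger_gap: 0.366
grip_force: 30.0
```

play_rows:
  motion: [1,0,0,0,0,0,10,2,-0.5,0,0,0,0,10,3,-0.7,-0.5,0,0,0,10,4,-1,-0.5,0,0,0,10,4,-1,-0.5,0,0,0,10]

```text
time_s: 10.9
tool_pos: [0.588, -0.254, 0.3672]
tcp_rot: [[-0.976, 0.217, 0.0], [0.217, 0.976, -0.003], [-0.001, -0.003, -1.0]]
ft_force: [-3.8, -5.2, 4.6]
finger_gap: 0.37
grip_force: 30.0
```

play_rows:
  motion: [1,0,0,0,0,0,10,2,-0.5,0,0,0,0,10,3,-0.7,-0.5,0,0,0,10,4,-1,-0.5,0,0,0,10,4,-1,-0.5,0,0,0,10]

```text
time_s: 11.32
tool_pos: [0.5918, -0.2549, 0.3666]
tcp_rot: [[-0.976, 0.217, -0.0], [0.217, 0.976, -0.003], [-0.0, -0.003, -1.0]]
ft_force: [-3.3, -5.2, 4.5]
finger_gap: 0.368
grip_force: 30.0
```

play_rows:
  motion: [1,0,0,0,0,0,10,2,-0.5,0,0,0,0,10,3,-0.7,-0.6,0,0,0,10,4,-1,-0.6,0,0,0,10,4,-1,-0.6,0,0,0,10]

```text
time_s: 11.73
tool_pos: [0.5945, -0.2555, 0.3661]
tcp_rot: [[-0.976, 0.217, -0.003], [0.217, 0.976, -0.002], [0.002, -0.003, -1.0]]
ft_force: [-8.4, -1.4, 7.7]
finger_gap: 0.365
grip_force: 30.0
```

Motion stalled and the force stepped from 3.5 to 8.4 N, so the lid is on its stop. Hold here.

play_rows:
  motion: [0.5,0,0,0,0,0,10,0.5,0,0,0,0,0,10,0.5,0,0,0,0,0,10,0.5,0,0,0,0,0,10,0.5,0,0,0,0,0,10]

```text
time_s: 12.15
tool_pos: [0.5947, -0.2556, 0.3661]
tcp_rot: [[-0.976, 0.217, -0.003], [0.217, 0.976, -0.002], [0.003, -0.003, -1.0]]
ft_force: [-8.5, -3.0, 8.3]
finger_gap: 0.367
grip_force: 30.0
```

play_rows:
  motion: [0,0,0,0,0,0,70,0,0,0,0,0,0,70,0,0,0,0,0,0,70,0,0,0,0,0,0,70,0,0,0,0,0,0,70]

```text
time_s: 12.57
tool_pos: [0.5976, -0.2526, 0.3647]
tcp_rot: [[-0.977, 0.214, 0.0], [0.214, 0.977, 0.0], [0.0, 0.0, -1.0]]
ft_force: [0.0, 0.0, 0.9]
finger_gap: 0.683
grip_force: 0.0
```

play_rows:
  motion: [0,0,15,0,0,0,70,0,0,35,0,0,0,70,0,0,65,0,0,0,70,0,0,80,0,0,0,70,0,0,80,0,0,0,70]

```text
time_s: 12.98
tool_pos: [0.5986, -0.2539, 0.4496]
tcp_rot: [[-0.977, 0.214, 0.007], [0.214, 0.977, -0.002], [-0.007, -0.001, -1.0]]
ft_force: [0.2, 0.1, 0.8]
finger_gap: 0.762
grip_force: 0.0
```

```bash
python3 - <<'E'
from h import *
st()
for n in("scene","top"):
    p=manip.get_image(n)
    for q in("lid_lift_lip","lid_hinge","wide_compartment","tool_chest","driver_grip","driver","pen_pot"):
        r=manip.pinpoint(p,q);print(q,[(np.round(d['xyz'],3).tolist(),round(d['confidence'],2)) for d in r[:2]])
    cv2.imwrite(f"pics/{n}2.png",p['color'])
E
```

```text
t 12.98 tcp [ 0.5986 -0.2539  0.4496] yang 77.62962228875551 z [ 0.0068 -0.0024 -1.    ] F [0.1893 0.0722 0.8077] gap 69.99195466788866 grip 0.0 q [ 0.1103  0.3675  0.3671  1.2401 -0.1301  1.5495  1.8116]
lid_lift_lip [([0.588, -0.257, 0.386], 0.55)]
lid_hinge [([0.554, -0.248, 0.164], 0.66)]
wide_compartment [([0.473, -0.161, 0.096], 0.85)]
tool_chest [([0.453, -0.219, 0.0], 0.7)]
driver_grip [([0.453, 0.136, 0.022], 0.59), ([0.553, -0.248, 0.168], 0.37)]
driver [([0.446, 0.133, 0.002], 0.97)]
pen_pot [([0.618, 0.084, -0.004], 0.9)]
lid_lift_lip []
lid_hinge [([0.556, -0.243, 0.168], 0.65)]
wide_compartment [([0.474, -0.162, 0.093], 0.7)]
tool_chest [([0.456, -0.221, 0.002], 0.98)]
driver_grip [([0.459, 0.136, 0.024], 0.63)]
driver [([0.447, 0.135, 0.001], 0.8)]
pen_pot [([0.613, 0.082, 0.001], 0.69)]
```

View pics/scene2.png

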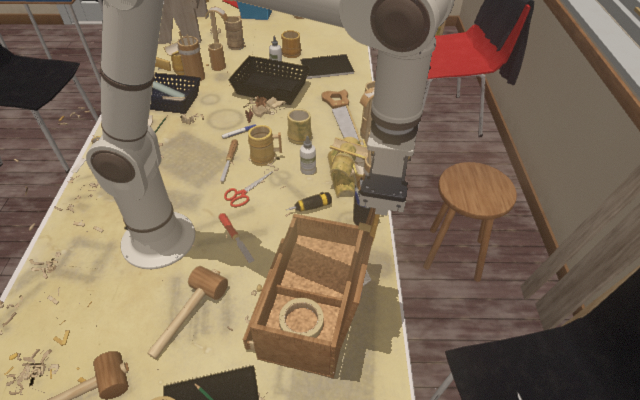

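The scene shows the lid open and standing by itself behind the box, with the empty wide compartment around (318,262). Next, the driver.

play_rows:
  motion: [-71,194,0,0,0,17,88,-71,194,0,0,0,17,88,-71,194,0,0,0,17,88,-71,194,0,0,0,17,88,-71,194,0,0,0,17,88]

```text
time_s: 14.2
tool_pos: [0.5251, -0.0575, 0.4452]
tcp_rot: [[-0.997, -0.081, 0.001], [-0.081, 0.997, 0.0], [-0.001, 0.0, -1.0]]
ft_force: [1.1, 0.9, 0.1]
finger_gap: 0.953
grip_force: 0.0
```

play_rows:
  motion: [-71,194,0,0,0,17,88,-71,194,0,0,0,17,88,-71,194,0,0,0,17,88,-71,194,0,0,0,17,88,-71,194,0,0,0,17,88]

```text
time_s: 14.62
tool_pos: [0.4539, 0.1366, 0.4456]
tcp_rot: [[-0.93, -0.369, 0.001], [-0.369, 0.93, 0.001], [-0.001, 0.0, -1.0]]
ft_force: [1.1, 0.3, -0.2]
finger_gap: 0.96
grip_force: 0.0
```

play_rows:
  motion: [0,0,-200,0,0,0,88,0,0,-200,0,0,0,88,0,0,-200,0,0,0,88,0,0,-200,0,0,0,88,0,0,-200,0,0,0,88]

```text
time_s: 15.03
tool_pos: [0.4539, 0.1343, 0.2426]
tcp_rot: [[-0.93, -0.368, -0.001], [-0.368, 0.93, -0.0], [0.001, 0.0, -1.0]]
ft_force: [-0.4, 1.1, -0.3]
finger_gap: 0.96
grip_force: 0.0
```

play_rows:
  motion: [0,0,-140,0,0,0,88,0,0,-140,0,0,0,88,0,0,-140,0,0,0,88,0,0,-140,0,0,0,88,0,0,-140,0,0,0,88]

```text
time_s: 15.45
tool_pos: [0.4517, 0.1335, 0.1012]
tcp_rot: [[-0.93, -0.368, -0.008], [-0.368, 0.93, -0.003], [0.008, 0.0, -1.0]]
ft_force: [0.6, 0.3, -0.7]
finger_gap: 0.96
grip_force: 0.0
```

```bash
python3 - <<'E'
from h import *
st()
for n in("scene","top"):
    p=manip.get_image(n)
    for q in("lid_lift_lip","driver_grip","driver"):
        r=manip.pinpoint(p,q);print(q,[(np.round(d['xyz'],3).tolist(),round(d['confidence'],2)) for d in r[:2]])
    if n=="scene": cv2.imwrite("pics/s3.png",cv2.resize(p['color'][120:320,220:420],None,fx=3,fy=3))
E
```

```text
t 15.45 tcp [0.4517 0.1335 0.1012] yang 111.59877487726882 z [-0.0077 -0.0027 -1.    ] F [ 0.62    0.2834 -0.6718] gap 88.08561468200885 grip 0.0 q [-0.3458  0.339   0.0017  2.0976 -0.0009  0.7132  1.6043]
lid_lift_lip [([0.586, -0.258, 0.385], 0.6)]
driver_grip [([0.454, 0.137, 0.021], 0.72), ([0.474, -0.157, 0.094], 0.28)]
driver [([0.447, 0.132, 0.003], 0.76)]
lid_lift_lip [([0.585, -0.256, 0.387], 0.62)]
driver_grip []
driver [([0.554, -0.247, 0.166], 0.49)]
```

View pics/s3.png

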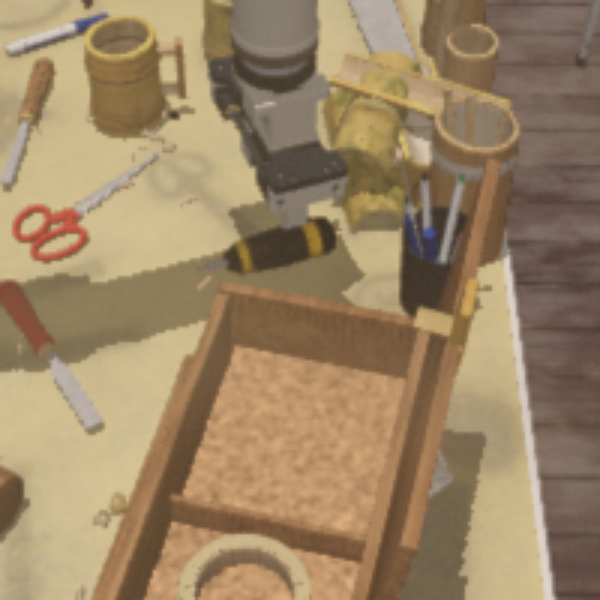

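The crop shows the gripper above the driver grip, with the fingers square to the shaft and the box clear. Descend and grasp.

play_rows:
  motion: [2,1,-38,0,0,0,88,2,1,-72,0,0,0,88,2,1,-90,0,0,0,88,2,1,-90,0,0,0,88,2,1,-90,0,0,0,88]

```text
time_s: 16.27
tool_pos: [0.4567, 0.1355, 0.015]
tcp_rot: [[-0.93, -0.368, -0.001], [-0.368, 0.93, -0.0], [0.001, 0.0, -1.0]]
ft_force: [0.1, 0.1, -0.4]
finger_gap: 0.959
grip_force: 0.0
```

play_rows:
  motion: [0,0,0,0,0,0,25,0,0,0,0,0,0,25,0,0,0,0,0,0,25,0,0,0,0,0,0,25,0,0,0,0,0,0,25]

```text
time_s: 16.68
tool_pos: [0.4578, 0.1359, 0.0159]
tcp_rot: [[-0.93, -0.368, 0.002], [-0.368, 0.93, 0.001], [-0.002, -0.0, -1.0]]
ft_force: [-0.0, 0.5, -0.0]
finger_gap: 0.644
grip_force: 0.0
```

play_rows:
  motion: [0,0,0,0,0,0,25,0,0,0,0,0,0,25,0,0,0,0,0,0,25,0,0,0,0,0,0,25,0,0,0,0,0,0,25]

```text
time_s: 17.1
tool_pos: [0.4572, 0.1357, 0.0152]
tcp_rot: [[-0.93, -0.368, 0.0], [-0.368, 0.93, 0.0], [-0.0, 0.0, -1.0]]
ft_force: [0.3, 0.0, 4.0]
finger_gap: 0.47
grip_force: 30.0
```

play_rows:
  motion: [0,0,0,0,0,0,60,0,0,0,0,0,0,60,0,0,0,0,0,0,60,0,0,-6,0,0,0,60,0,0,-6,0,0,0,60]

```text
time_s: 17.52
tool_pos: [0.4565, 0.1355, 0.0081]
tcp_rot: [[-0.93, -0.368, -0.001], [-0.368, 0.93, -0.0], [0.001, 0.0, -1.0]]
ft_force: [-0.1, -0.1, 0.1]
finger_gap: 0.652
grip_force: 0.0
```

play_rows:
  motion: [0,0,0,0,0,0,25,0,0,0,0,0,0,25,0,0,0,0,0,0,25,0,0,0,0,0,0,25,0,0,0,0,0,0,25]

```text
time_s: 17.93
tool_pos: [0.457, 0.1356, 0.009]
tcp_rot: [[-0.93, -0.368, -0.0], [-0.368, 0.93, -0.0], [0.0, 0.0, -1.0]]
ft_force: [0.5, 0.2, -1.1]
finger_gap: 0.468
grip_force: 30.0
```

play_rows:
  motion: [0,0,0,0,0,0,25,0,0,0,0,0,0,25,0,0,20,0,0,0,25,0,0,50,0,0,0,25,0,0,60,0,0,0,25]

```text
time_s: 18.35
tool_pos: [0.4585, 0.1361, 0.0715]
tcp_rot: [[-0.93, -0.368, 0.003], [-0.368, 0.93, 0.001], [-0.003, -0.0, -1.0]]
ft_force: [1.3, 0.8, -1.5]
finger_gap: 0.466
grip_force: 30.0
```

play_rows:
  motion: [0,0,170,0,0,0,25,0,0,170,0,0,0,25,0,0,170,0,0,0,25,0,0,170,0,0,0,25,0,0,170,0,0,0,25]

```text
time_s: 18.77
tool_pos: [0.4615, 0.1371, 0.2467]
tcp_rot: [[-0.93, -0.368, 0.013], [-0.368, 0.93, 0.004], [-0.013, -0.0, -1.0]]
ft_force: [1.3, -0.2, -1.3]
finger_gap: 0.465
grip_force: 30.0
```

play_rows:
  motion: [13,-150,0,0,0,-17,25,13,-150,0,0,0,-17,25,13,-150,0,0,0,-17,25,13,-150,0,0,0,-17,25,13,-150,0,0,0,-17,25]

```text
time_s: 19.18
tool_pos: [0.4699, -0.0214, 0.2388]
tcp_rot: [[-0.997, -0.071, 0.0], [-0.071, 0.997, -0.003], [-0.0, -0.003, -1.0]]
ft_force: [0.3, -0.2, -1.2]
finger_gap: 0.465
grip_force: 30.0
```

play_rows:
  motion: [13,-150,0,0,0,-17,25,13,-150,0,0,0,-17,25,13,-150,0,0,0,-17,25,13,-150,0,0,0,-17,25,13,-150,0,0,0,-17,25]

```text
time_s: 19.6
tool_pos: [0.4825, -0.1712, 0.2389]
tcp_rot: [[-0.975, 0.223, 0.0], [0.223, 0.975, -0.004], [-0.001, -0.004, -1.0]]
ft_force: [0.4, 0.1, -1.5]
finger_gap: 0.468
grip_force: 30.0
```

```bash
python3 - <<'E'
from h import *
st()
for n in("scene","top"):
    p=manip.get_image(n)
    for q in("lid_lift_lip","driver_grip","driver","wide_compartment"):
        r=manip.pinpoint(p,q);print(q,[(np.round(d['xyz'],3).tolist(),round(d['confidence'],2)) for d in r[:2]])
    if n=="scene": cv2.imwrite("pics/s4.png",cv2.resize(p['color'][150:350,220:420],None,fx=3,fy=3))
E
```

```text
t 19.6 tcp [ 0.4825 -0.1712  0.2389] yang 77.1173902834189 z [ 0.0005 -0.0038 -1.    ] F [ 0.3882  0.1071 -1.5343] gap 42.9785613444717 grip 29.99895304441452 q [ 0.0171  0.2121  0.3087  1.9022 -0.0704  1.0365  1.701 ]
lid_lift_lip [([0.588, -0.254, 0.385], 0.69)]
driver_grip [([0.482, -0.17, 0.252], 0.59)]
driver []
wide_compartment [([0.475, -0.158, 0.096], 0.67)]
lid_lift_lip [([0.585, -0.258, 0.385], 0.59)]
driver_grip []
driver [([0.473, -0.16, 0.231], 0.36), ([0.473, -0.161, 0.092], 0.34)]
wide_compartment [([0.471, -0.16, 0.093], 0.82)]
```

View pics/s4.png

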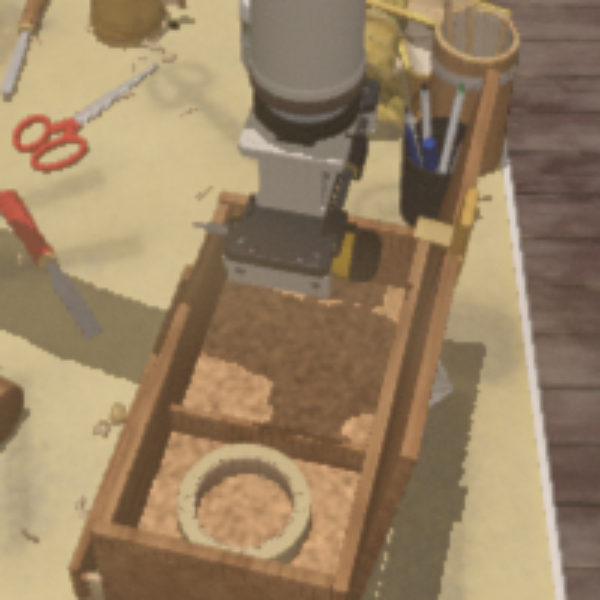

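The crop shows the driver held level along the chest's depth, above the wide compartment, and the lid still back. Lower it.

play_rows:
  motion: [1,4,-25,0,0,0,25,1,4,-50,0,0,0,25,1,4,-75,0,0,0,25,1,4,-95,0,0,0,25,1,4,-100,0,0,0,25]

```text
time_s: 20.52
tool_pos: [0.4818, -0.1591, 0.136]
tcp_rot: [[-0.977, 0.214, -0.005], [0.214, 0.977, 0.001], [0.005, 0.0, -1.0]]
ft_force: [-0.3, -0.1, -1.2]
finger_gap: 0.471
grip_force: 30.0
```

play_rows:
  motion: [0,0,-8,0,0,0,25,0,0,-15,0,0,0,25,0,0,-20,0,0,0,25,0,0,-25,0,0,0,25,0,0,-25,0,0,0,25]

```text
time_s: 20.93
tool_pos: [0.484, -0.1603, 0.1137]
tcp_rot: [[-0.977, 0.215, -0.0], [0.215, 0.977, 0.0], [0.0, 0.0, -1.0]]
ft_force: [-0.4, -0.0, -2.3]
finger_gap: 0.465
grip_force: 30.0
```

play_rows:
  motion: [0,0,-3,0,0,0,25,0,0,-6,0,0,0,25,0,0,-9,0,0,0,25,0,0,-9,0,0,0,25,0,0,-9,0,0,0,25]

```text
time_s: 21.35
tool_pos: [0.484, -0.1603, 0.1049]
tcp_rot: [[-0.977, 0.215, -0.0], [0.215, 0.977, 0.0], [0.0, 0.0, -1.0]]
ft_force: [-1.1, -0.2, -1.8]
finger_gap: 0.463
grip_force: 30.0
```

play_rows:
  motion: [0,0,-1,0,0,0,25,0,0,-2,0,0,0,25,0,0,-2,0,0,0,25]

```text
time_s: 21.6
tool_pos: [0.4841, -0.1603, 0.1029]
tcp_rot: [[-0.977, 0.215, -0.0], [0.215, 0.977, 0.0], [0.0, 0.0, -1.0]]
ft_force: [0.2, -0.4, -1.2]
finger_gap: 0.47
grip_force: 30.0
```

play_rows:
  motion: [0,0,0,0,0,0,70,0,0,0,0,0,0,70,0,0,0,0,0,0,70,0,0,0,0,0,0,70,0,0,0,0,0,0,70]

```text
time_s: 22.02
tool_pos: [0.4842, -0.1604, 0.1032]
tcp_rot: [[-0.977, 0.215, 0.0], [0.215, 0.977, -0.0], [-0.0, 0.0, -1.0]]
ft_force: [0.2, 0.6, -0.7]
finger_gap: 0.747
grip_force: 0.0
```

play_rows:
  motion: [0,0,15,0,0,0,70,0,0,35,0,0,0,70,0,0,70,0,0,0,70,0,0,110,0,0,0,70,0,0,150,0,0,0,70]

```text
time_s: 22.43
tool_pos: [0.4833, -0.1603, 0.2542]
tcp_rot: [[-0.977, 0.215, -0.002], [0.215, 0.977, 0.0], [0.002, -0.0, -1.0]]
ft_force: [1.1, 0.3, 0.8]
finger_gap: 0.76
grip_force: 0.0
```

play_rows:
  motion: [-40,100,50,0,0,0,70,-40,100,50,0,0,0,70,-40,100,50,0,0,0,70,-40,100,50,0,0,0,70,-40,100,50,0,0,0,70]

```text
time_s: 22.85
tool_pos: [0.4444, -0.0587, 0.3043]
tcp_rot: [[-0.978, 0.211, 0.003], [0.211, 0.978, 0.0], [-0.003, 0.001, -1.0]]
ft_force: [0.1, -0.3, -0.2]
finger_gap: 0.764
grip_force: 0.0
```

play_rows:
  motion: [0,100,0,0,0,0,70,0,100,0,0,0,0,70,0,100,0,0,0,0,70,0,100,0,0,0,0,70,0,100,0,0,0,0,70]

```text
time_s: 23.27
tool_pos: [0.4441, 0.0392, 0.3022]
tcp_rot: [[-0.977, 0.214, -0.001], [0.214, 0.977, -0.001], [0.001, -0.001, -1.0]]
ft_force: [0.6, 0.4, 0.1]
finger_gap: 0.765
grip_force: 0.0
```

```bash
python3 - <<'E'
from h import *
st()
for n in("scene","top"):
    p=manip.get_image(n)
    for q in("lid_lift_lip","driver_grip","driver","glue_bottle","pen_pot","mug_handled"):
        r=manip.pinpoint(p,q);print(q,[(np.round(d['xyz'],3).tolist(),round(d['confidence'],2)) for d in r[:2]])
    if n=="scene": cv2.imwrite("pics/s5.png",cv2.resize(p['color'][150:350,220:420],None,fx=3,fy=3))
E
```

```text
t 23.27 tcp [0.4441 0.0392 0.3022] yang 77.64612533272879 z [-0.0013 -0.001  -1.    ] F [0.6167 0.3843 0.1116] gap 70.21616519532752 grip 0.0 q [-0.262   0.023   0.1153  1.9544 -0.0021  1.1657  1.2093]
lid_lift_lip [([0.592, -0.255, 0.388], 0.62)]
driver_grip [([0.478, -0.157, 0.114], 0.66), ([0.45, -0.218, -0.0], 0.66)]
driver [([0.473, -0.16, 0.093], 0.82), ([0.453, -0.22, -0.003], 0.3)]
glue_bottle [([0.434, 0.301, -0.004], 0.68)]
pen_pot [([0.62, 0.082, -0.003], 0.74), ([0.588, -0.255, 0.386], 0.69)]
mug_handled [([0.29, 0.362, 0.001], 0.57)]
lid_lift_lip [([0.585, -0.255, 0.384], 0.54)]
driver_grip [([0.487, -0.157, 0.118], 0.85)]
driver [([0.477, -0.159, 0.093], 0.79)]
glue_bottle [([0.438, 0.302, 0.004], 0.82), ([0.472, -0.16, 0.095], 0.55)]
pen_pot [([0.614, 0.082, 0.004], 0.71)]
mug_handled [([0.286, 0.362, -0.001], 0.97)]
```

View pics/s5.png

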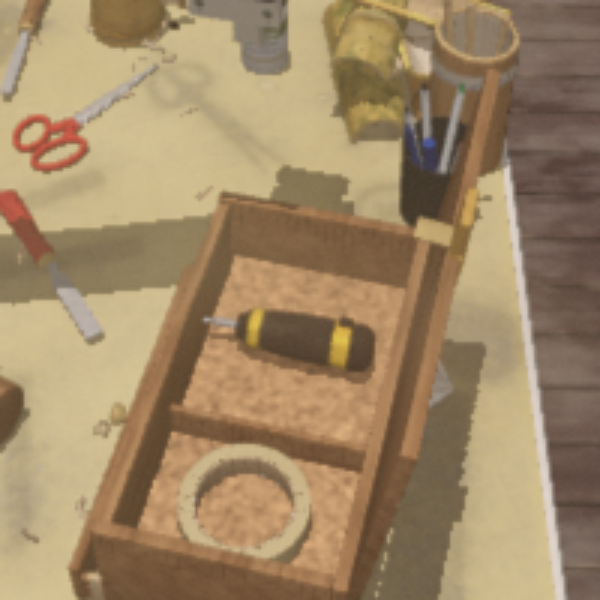

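The crop shows the driver lying on the cork at (300,340), with the bystanders unmoved. The detected lip x is about 7 mm short of where I felt contact, so I'll check the stop again with a gentle push on the lip using closed fingers.

play_rows:
  motion: [45,-130,70,0,0,0,0,45,-130,70,0,0,0,0,45,-130,70,0,0,0,0,45,-130,70,0,0,0,0,45,-130,70,0,0,0,0]

```text
time_s: 24.38
tool_pos: [0.4912, -0.0972, 0.3762]
tcp_rot: [[-0.975, 0.223, 0.006], [0.223, 0.975, -0.004], [-0.007, -0.002, -1.0]]
ft_force: [-0.4, -1.1, 0.6]
finger_gap: 0.449
grip_force: 0.0
```

play_rows:
  motion: [55,-155,0,0,0,0,0,55,-155,0,0,0,0,0,55,-155,0,0,0,0,0,55,-155,0,0,0,0,0,55,-155,0,0,0,0,0]

```text
time_s: 24.8
tool_pos: [0.5436, -0.2536, 0.3716]
tcp_rot: [[-0.975, 0.223, -0.002], [0.223, 0.975, -0.005], [0.001, -0.006, -1.0]]
ft_force: [-1.8, -0.5, -1.0]
finger_gap: 0.088
grip_force: 0.0
```

play_rows:
  motion: [0,0,0,0,0,0,0,0,0,0,0,0,0,0,0,0,0,0,0,0,0]

```text
time_s: 25.05
tool_pos: [0.5442, -0.2434, 0.3728]
tcp_rot: [[-0.977, 0.213, -0.0], [0.213, 0.977, 0.001], [0.001, 0.001, -1.0]]
ft_force: [-0.1, 0.6, 0.4]
finger_gap: 0.005
grip_force: 0.0
```

play_rows:
  motion: [4,-1,0,0,0,0,0,8,-2,0,0,0,0,0,12,-3,0,0,0,0,0,15,-4,0,0,0,0,0,15,-4,0,0,0,0,0]

```text
time_s: 25.47
tool_pos: [0.5599, -0.249, 0.373]
tcp_rot: [[-0.977, 0.214, 0.0], [0.214, 0.977, -0.0], [-0.0, -0.0, -1.0]]
ft_force: [0.1, 0.3, -1.3]
finger_gap: 0.006
grip_force: 0.0
```

play_rows:
  motion: [1,0,0,0,0,0,0,2,-0.5,0,0,0,0,0,3,-0.7,0,0,0,0,0,4,-1,0,0,0,0,0,4,-1,0,0,0,0,0]

```text
time_s: 25.88
tool_pos: [0.5632, -0.2504, 0.373]
tcp_rot: [[-0.977, 0.215, -0.0], [0.215, 0.977, 0.0], [0.0, 0.0, -1.0]]
ft_force: [-0.1, -0.5, -0.2]
finger_gap: 0.004
grip_force: 0.0
```

play_rows:
  motion: [1,0,0,0,0,0,0,2,-0.5,0,0,0,0,0,3,-0.7,0,0,0,0,0,4,-1,0,0,0,0,0,4,-1,0,0,0,0,0]

```text
time_s: 26.3
tool_pos: [0.5673, -0.2513, 0.3729]
tcp_rot: [[-0.977, 0.215, -0.0], [0.215, 0.977, -0.0], [0.0, -0.0, -1.0]]
ft_force: [-0.4, -0.8, -0.4]
finger_gap: 0.005
grip_force: 0.0
```

play_rows:
  motion: [1,0,0,0,0,0,0,2,-0.5,0,0,0,0,0,3,-0.7,0,0,0,0,0,4,-1,0,0,0,0,0,4,-1,0,0,0,0,0]

```text
time_s: 26.72
tool_pos: [0.5712, -0.2523, 0.373]
tcp_rot: [[-0.977, 0.215, -0.0], [0.215, 0.977, -0.0], [0.0, -0.0, -1.0]]
ft_force: [-1.0, -0.1, 0.2]
finger_gap: 0.004
grip_force: 0.0
```

play_rows:
  motion: [1,0,0,0,0,0,0,2,-0.5,0,0,0,0,0,3,-0.7,0,0,0,0,0,3,-0.7,0,0,0,0,10,3,-0.7,0,0,0,0,0]

```text
time_s: 27.13
tool_pos: [0.5726, -0.2525, 0.3726]
tcp_rot: [[-0.977, 0.215, -0.004], [0.215, 0.977, 0.002], [0.004, 0.001, -1.0]]
ft_force: [-6.2, 0.4, 1.0]
finger_gap: 0.035
grip_force: 2.8
```

play_rows:
  motion: [0.5,0,0,0,0,0,0,1,-0.2,0,0,0,0,0,1.5,-0.3,0,0,0,0,0,1.5,-0.3,0,0,0,0,0,1.5,-0.3,0,0,0,0,0]

```text
time_s: 27.55
tool_pos: [0.573, -0.2538, 0.3725]
tcp_rot: [[-0.976, 0.216, -0.005], [0.216, 0.976, 0.001], [0.005, -0.0, -1.0]]
ft_force: [-7.4, 1.9, 2.0]
finger_gap: 0.006
grip_force: 3.9
```

The lid resists at 7.5 N without moving, well above the 3.5 N it takes to swing, so it is on its stop. Withdraw.

play_rows:
  motion: [-3,0.7,0,0,0,0,0,-10,2,0,0,0,0,0,-30,7,0,0,0,0,0,-60,13,0,0,0,0,0,-80,30,20,0,0,0,0]

```text
time_s: 27.97
tool_pos: [0.4916, -0.2246, 0.3895]
tcp_rot: [[-0.976, 0.218, -0.007], [0.218, 0.976, 0.0], [0.007, -0.001, -1.0]]
ft_force: [-0.8, 0.7, 0.2]
finger_gap: 0.009
grip_force: 0.0
```

play_rows:
  motion: [-40,100,0,0,0,0,0,-40,100,0,0,0,0,0,-40,100,0,0,0,0,0,-40,100,0,0,0,0,0,-40,100,0,0,0,0,0]

```text
time_s: 28.38
tool_pos: [0.4557, -0.122, 0.3938]
tcp_rot: [[-0.977, 0.211, 0.003], [0.211, 0.977, 0.0], [-0.003, 0.001, -1.0]]
ft_force: [-0.2, -1.0, -0.0]
finger_gap: 0.006
grip_force: 0.0
```

play_rows:
  motion: [0,0,0,0,0,0,0,0,0,0,0,0,0,0,0,0,0,0,0,0,0,0,0,0,0,0,0,0,0,0,0,0,0,0,0]

```text
time_s: 28.8
tool_pos: [0.4557, -0.1241, 0.3927]
tcp_rot: [[-0.976, 0.216, -0.001], [0.216, 0.976, -0.0], [0.001, -0.0, -1.0]]
ft_force: [-0.4, 0.7, 0.1]
finger_gap: 0.007
grip_force: 0.0
```

```bash
python3 - <<'E'
from h import *
st()
p=manip.get_image("scene")
for q in("lid_lift_lip","driver_grip"):
    r=manip.pinpoint(p,q);print(q,[(np.round(d['xyz'],3).tolist(),round(d['confidence'],2)) for d in r[:2]])
print(manip.sign_off())
E
```

```text
t 28.8 tcp [ 0.4557 -0.1241  0.3927] yang 77.52271984403701 z [-0.0006 -0.0002 -1.    ] F [-0.4127  0.73    0.088 ] gap 0.6044826886742075 grip 0.0 q [-0.0726  0.014   0.2861  1.7621 -0.0037  1.3666  1.5672]
lid_lift_lip [([0.59, -0.256, 0.387], 0.6)]
driver_grip [([0.484, -0.16, 0.117], 0.89)]
the job is handed in; nothing more can be done
None
```

I handed the job in at about 29 s: the lid is open on its stop (confirmed by a second gentle push), the driver lies on the cork floor of the wide compartment, the bystanders are where they were, and the sign-off gave no verdict.

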